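# Clamp the glued stamp and keep the trigger squeezed

### The arm

A 7-joint arm with a two-finger parallel gripper is mounted at the origin on a cart in front of the work surface, level with it; the furniture and walls round the work are solid. World frame = base frame: x ahead of the robot, y to its left, z up, the work surface at z = 0. Lengths are in m, angles in rad, forces in N, time in s.
With the tool pointing down it reaches from about 0.425 to 0.925 m from the base axis. Payload 6.8 kg.
Tool frame: the origin (TCP) lies on the front face of the gripper's body, between the roots of the fingers; the fingertips stand 73 mm ahead of it and the grasp point (between the pads) lies 54 mm ahead of it (env.nose_length is the distance from the TCP to the fingertips, in m); z points along the fingers, y is the line along which they close (so a half turn about z gives the same grasp; the last joint's range is limited). The gripper opens to 85 mm and grips with 20 to 120 N. Pads are 22 mm wide; open, the fingers measure 114 mm over their backs; the gripper's body (76 mm by 85 mm) begins 54 mm behind the grasp point. The pads swing forward as they close: fully open they stand 13 mm farther back than shut.
Start: joints at [-1.425, 0.477, 0.022, 1.555, -0.011, 1.109, -0.083], TCP at [0.169, 0.653, 0.304] pointing down, gripper open.
Joint ranges: [-2.96, 2.96], [-0.34, 2.1], [-1.41, 1.46], [0.24, 2.44], [-1.37, 4.51], [0.17, 1.92], [-2.96, 2.96]. Speed limits (rad/s): [2.39, 2.39, 3.14, 3.14, 3.14, 3.14, 3.14].

### API

Orientations are given as a unit quaternion [w, x, y, z].
In Python, from cell import env, kin, camera, calibration, job gives the robot as it stands. The module is installed in compiled form; this text tells all that it offers. Calls block until the motion is done:
- env.reach(position, orientation): joint-space move of the TCP to a pose.
- env.movel(position, velocity=0.15, rot=None, stop_force=None): straight line of the TCP; rot=None keeps the orientation; velocity is the mean speed in m/s. With stop_force (N) it stops when the force on the tool has changed by that much, and returns True; else False.
- env.goto_joints(angles): joint-space move.
- env.grip(opening, f_grip=None): finger opening in m; f_grip is the grip in N (None keeps the last); returns when the fingers have stopped.
- env.dwell(seconds).
- kin.inverse_kinematics(position, orientation): joint angles nearest the present ones, or None.
- env.get_state(): the state.
- camera(name): name is "side" or "top"; returns (picture, depth): 384x512x3 uint8, blue, green, red; 384x512 float32, m along the optical axis (not along the pixel's ray), 0 where there is no reading.
- calibration(name): a dict with "fx", "fy", "cx", "cy" (pixels), "rvec" (rotation vector, rad) and "tvec" (3), from world to camera coordinates, as OpenCV has them. Camera axes: x right, y down, z forward; pixel columns grow to the right and rows downward; lengths in m; the calibration is good to about 2 mm. A picture is of the moment at which its call begins. calibration takes no time and is no camera call.
A pose or a line that the arm cannot do raises env.PlanningError and nothing moves.
- job.job_done(): hands the job in; it is judged then, once.
The state is a dict: "time": time; "qpos": joint angles; "joint_velocities": joint speeds; "joint_torque": joint torques, N m; "tcp_pos": TCP position; "orientation": TCP orientation; "force": force on the tool from outside, world axes, zero at the start; "torque": the same for the moment, N m; "opening": finger opening in m; "gripper_force": force on a finger pad.
Only numpy, scipy, OpenCV 4.12 (cv2) and the standard library are available. Lean on these libraries where they do the work, as an engineer would, in place of code of your own. Each camera call takes 0.05 s, during which the arm holds its last target. There are 200 camera calls.

### The job

The split wooden base of the rubber stamp has just been glued: stand the stamp upright on the white bed of the bar clamp, centred, with one long side of its base towards the fixed jaw, and let go of it. Then pump the orange trigger towards the black handle, full squeeze and full release, as often as it takes until the moving jaw's rubber pad presses the stamp firmly against the fixed jaw, but gently enough not to crush it. Finish while still holding the trigger squeezed so that the pressure stays on, and leave the tape roll, the loupe and the marker where they are.

Things in the scene. Friction and masses are not known exactly. Their poses are not given: they have to be found in the camera images.
- clamp: Bar clamp fixed on a plywood board 290 x 90 x 6 mm; origin on the desk under handle and trigger, x along the bar from handle to jaws, z up. Along x (mm): black handle -20 to -4, trigger 24 to 40, fixed jaw's face at 97 (44 wide, top at z 50), white bed 99 to 193 (52 wide in y, slot along its middle, top at z 24), then the moving jaw (top z 49). Housing 51 wide, 40 high; handle and trigger reach z 107
- seat (a point): point on top of the bed, 24 mm above the desk, below the place for the stamp's centre when it stands against the fixed jaw (12 mm from that jaw's face); axes as clamp. The stamp may stand up to 10 mm farther from the fixed jaw: the moving jaw pushes it home
- handle (a point): centre of the fixed black handle post (16 mm thick along the clamp's x, 28 wide), 85 mm above the desk; axes as clamp
- trigger_mid (a point): centre of the orange trigger post (16 mm thick along the clamp's x, 26 wide), 85 mm above the desk; it slides straight 18 mm towards the handle (the clamp's -x) and springs back. Both posts together measure 60 mm at rest, 42 mm squeezed; squeeze them between the fingers from above, or draw the trigger alone back and forth
- trigger (a joint): trigger travel, m: 0 at rest to 0.018 fully squeezed; return spring 2 to 4 N. Its pawl drives the bar by a rack of 5 mm pitch: after up to 5 mm of free play the jaw moves in as far as the trigger moves, about 13 to 15 mm in a full squeeze; on release the jaw stays
- clamp_bar (a joint): travel of the bar with the moving jaw, m, growing as the jaw closes (starts 0.006 to 0.024); friction of about 4 N holds it. The pad's face lies 165 mm minus this travel (plus the pad's give) along the clamp's x
- pad_face (a point): centre of the moving jaw's rubber pad face that meets the stamp's base, 33 mm above the desk; the face looks along the clamp's -x
- jaw_pad: sprung black rubber pad, 5 x 42 x 18 mm, on the moving jaw; gives 10 mm at 1.5 N per mm, then bottoms. Right pressure on the stamp is 5 to 30 N (pad pushed in over 3.5 mm, or bottomed); above 40 N the stamp is crushed. With the trigger let go at most about 4 N remain. 15 to 25 N of squeeze on the trigger is right (7 N are lost in the clamp)
- stamp_mid (a point): centre of the brown wooden rubber stamp, 31 mm above its underside, 24 x 52 x 62 mm (x, y, z): flat base 24 x 52 and 12 high, neck 18 in diameter, round knob 22 in diameter from 28 to 62 mm above the underside; x is the short way of the base, z up; 50 g. It starts standing upright on the desk
- stamp: the same stamp; origin at the centre of its underside
- tape_roll: brown tape roll lying flat, 104 mm in diameter, 24 high; origin at the centre of its underside; to be left alone
- loupe: small black loupe, 39 mm in diameter, 26 high; origin at the centre of its underside; to be left alone
- marker1: red and white marker lying flat, 132 mm long (its y), 17 thick; origin at the centre of its underside; to be left alone
There are look-alikes about, which are no part of the job. Of the things like the stamp, leave any that is red; of the rest the smaller one is meant.

How it is judged:
On the way, in this order (a step that is already met when the one before it is completed fails the run):
1. the stamp stands upright and free on the bed, long side to the fixed jaw, before any pumping (x of stamp_mid in the frame of clamp between 0.104 and 0.128 m and y of stamp_mid in the frame of clamp between -0.012 and 0.012 m and z of stamp_mid in the frame of clamp between 0.05 and 0.059 m and angle between stamp_mid's own z axis and vertical below 0.1 rad and angle between the x axis of stamp_mid and the x axis of clamp, either way round below 0.25 rad and contact force between the fingers and stamp below 0.3 N and value of joint trigger below 0.004 m), for 0.2 s.
2. the trigger is squeezed well home (more than 13 of 18 mm) (value of joint trigger above 0.013 m), for 0.05 s.
3. the trigger is let back (less than 4 mm) (value of joint trigger below 0.004 m), for 0.05 s.
At the end, for the whole second after the job is handed in: Stamp upright on the bed (0.1 rad), within 12 mm of the middle, centre 6 to 18 mm from the fixed jaw's face, square to the jaws within 0.12 rad; pad presses it with 5 to 30 N; fingers off the stamp, still holding the trigger (over 3 N, travel over 3 mm) (x of stamp_mid in the frame of clamp between 0.103 and 0.115 m and y of stamp_mid in the frame of clamp between -0.012 and 0.012 m and z of stamp_mid in the frame of clamp between 0.05 and 0.059 m and angle between stamp_mid's own z axis and vertical below 0.1 rad and angle between the x axis of stamp_mid and the x axis of clamp, either way round below 0.12 rad and contact force between the fingers and stamp below 0.3 N and contact force between jaw_pad and stamp between 5 and 30 N and contact force between clamp and stamp above 5 N and contact force between the fingers and trigger above 3 N and value of joint trigger above 0.003 m and linear speed of stamp below 0.02 m/s); the arm keeps its last pose, push and grip.
It fails at once if the stamp is crushed (pad presses with more than 40 N) (contact force between jaw_pad and stamp above 40 N).
It fails at once if the tape roll is moved by more than 15 mm (distance of tape_roll from where it was at the start of the episode above 0.015 m).
It fails at once if the loupe is moved by more than 15 mm (distance of loupe from where it was at the start of the episode above 0.015 m).
It fails at once if the marker is moved by more than 15 mm (distance of marker1 from where it was at the start of the episode above 0.015 m).
It also fails if it takes over 54 s, if anything falls off the work surface, if the arm or the gripper's body presses on something with over 40 N, if the wrist force passes 120 N, or if a joint passes its speed limit or range.

## Working session

There is one attempt and no reset: what is moved stays moved. The work goes in short steps, each a Python script; the robot and the scene stay as the last script left them, time stands still between calls to the robot, and variables do not carry over. Pictures are saved under pics/ and viewed, at most 10 in all, crops included, and the job is handed in when it is done.

```bash
mkdir -p pics; cat > h.py <<'E'
import numpy as np, cv2
from cell import env, kin, camera, calibration, job
def snap(n):
    p,d=camera(n); return p,d
def cam(n):
    c=calibration(n); R=cv2.Rodrigues(np.array(c["rvec"],float))[0]; t=np.array(c["tvec"],float).ravel()
    return c,R,t
def ray(n,u,v,z):
    c,R,t=cam(n); o=-R.T@t; d=R.T@np.array([(u-c["cx"])/c["fx"],(v-c["cy"])/c["fy"],1.])
    return o+d*(z-o[2])/d[2]
def cloud(n,d):
    c,R,t=cam(n); v,u=np.mgrid[:d.shape[0],:d.shape[1]]
    P=np.stack([(u-c["cx"])/c["fx"]*d,(v-c["cy"])/c["fy"]*d,d],-1)
    return (P-t)@R
E
python3 - <<'E'
from h import *
for n in("side","top"):
    p,d=snap(n); np.savez(f"{n}0.npz",p=p,d=d); cv2.imwrite(f"pics/{n}0.png",p)
    c,R,t=cam(n); print(n,c,-R.T@t)
print(env.get_state())
E
```

```text
side {'fx': 443.9849342524003, 'fy': 443.9849342524003, 'cx': 252.48549346241296, 'cy': 189.75248939088948, 'rvec': array([ 0.04930503, -2.86465119,  1.24157395]), 'tvec': array([ 0.47163646, -0.12922173,  1.42602744])} [0.42570315 1.14539173 0.8829202 ]
top {'fx': 395.5307616003712, 'fy': 395.5307616003712, 'cx': 261.8523483775519, 'cy': 191.78608976018435, 'rvec': array([ 2.19657402, -1.99284992,  0.2302002 ]), 'tvec': array([0.24532848, 0.50017507, 0.81283237])} [0.2785806  0.27562543 0.90414662]
{'time': 0.1, 'qpos': array([-1.42512163,  0.47771404,  0.02234435,  1.55634294, -0.01148344,
        1.10932346, -0.08304423]), 'joint_velocities': array([-0.00042233, -0.00081313,  0.00026597, -0.00336923,  0.00051614,
        0.00269889, -0.00137597]), 'joint_torque': array([ 3.93676164e-03, -5.97754884e+01,  1.61349714e+00, -2.81954545e+01,
        1.28018169e-02,  5.06602402e-03,  2.51227596e-05]), 'tcp_pos': array([0.16936759, 0.65297538, 0.30302924]), 'orientation': array([-3.71077872e-05,  1.26506534e-01,  9.91965427e-01, -8.28928486e-04]), 'force': array([ 0.16683336, -0.68450531, -0.71532855]), 'torque': array([-0.03164435,  0.03665384,  0.02170521]), 'gripper_force': 0.0, 'opening': 0.08537375156557372}
```

View pics/top0.png

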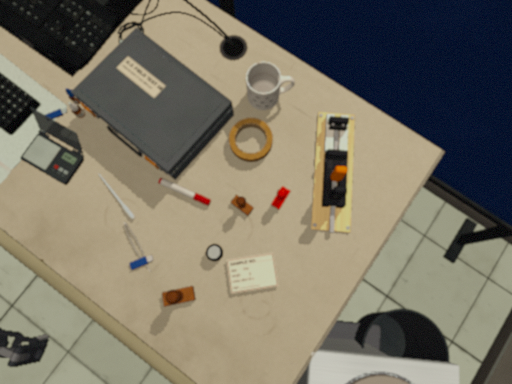

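View pics/side0.png

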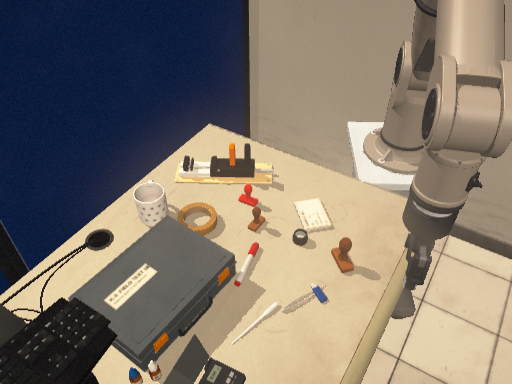

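The top view shows three stamp-like things: a red one at (281,197), a small brown one at (241,205) and a larger brown one at (178,296). I choose the small brown one at (241,205). The clamp is at (335,172), with the moving jaw at (338,124) and the orange trigger at (340,172).

```bash
cat > m.py <<'E'
from h import *
for n in("top","side"):
    z=np.load(f"{n}0.npz"); p,d=z["p"],z["d"]; P=cloud(n,d); h=cv2.cvtColor(p,cv2.COLOR_BGR2HSV)
    def comps(m,name):
        m=(m&(d>0)).astype(np.uint8)
        k,L,s,c=cv2.connectedComponentsWithStats(m)
        for i in range(1,k):
            if s[i,4]>25:
                q=P[L==i]; print(n,name,s[i],"min",q.min(0).round(3),"max",q.max(0).round(3),"med",np.median(q,0).round(3))
    H,S,V=h[...,0],h[...,1],h[...,2]
    z=P[...,2]
    comps((H>=10)&(H<=16)&(S>225)&(V>180)&(z>.05),"orange")
    comps((H<=14)&(S>120)&(V<200)&(z>.008)&(z<.2)&~((S>225)&(V>150)),"brown")
    comps((H<=4)&(S>200)&(z>.005),"red")
    comps((V<70)&(z>.06)&(z<.13),"blackhigh")
    comps((V<70)&(z>.015)&(z<.035),"blacklow")
    comps((H>18)&(H<32)&(S>70)&(V>150)&(z<.03),"board")
a=cv2.resize(np.load("top0.npz")["p"][160:320,150:300],None,fx=3,fy=3,interpolation=cv2.INTER_CUBIC)
b=cv2.resize(np.load("top0.npz")["p"][105:240,295:370],None,fx=3.55,fy=3.55,interpolation=cv2.INTER_CUBIC)
cv2.imwrite("pics/crop.png",np.hstack([a,b[:480,:266]] if b.shape[0]>=480 else [a,cv2.copyMakeBorder(b,0,480-b.shape[0],0,0,0)]))
E
python3 m.py
```

```text
top brown [329 164  17  19 153] min [0.518 0.11  0.021] max [0.559 0.145 0.106] med [0.521 0.133 0.066]
top brown [271 186  19  23 111] min [0.45  0.231 0.008] max [0.503 0.27  0.063] med [0.47  0.252 0.013]
top brown [193 193  18  12  72] min [0.443 0.41  0.009] max [0.466 0.449 0.02 ] med [0.453 0.43  0.015]
top brown [231 195  22  20 212] min [0.429 0.312 0.009] max [0.471 0.362 0.065] med [0.446 0.335 0.014]
top brown [163 286  32  20 426] min [0.213 0.417 0.009] max [0.258 0.486 0.084] med [0.236 0.445 0.019]
top red [273 188  16  20 163] min [0.452 0.233 0.009] max [0.498 0.266 0.064] med [0.47  0.251 0.015]
top red [195 195  15   9  50] min [0.445 0.412 0.013] max [0.462 0.445 0.022] med [0.452 0.428 0.017]
top blackhigh [   0    0  125   69 5686] min [0.704 0.656 0.06 ] max [0.919 0.936 0.13 ] med [0.802 0.77  0.12 ]
top blackhigh [ 292    0  220  134 4747] min [ 0.663 -0.255  0.06 ] max [0.964 0.266 0.13 ] med [ 0.8   -0.02   0.095]
top blackhigh [159 103  72  71 233] min [0.496 0.385 0.06 ] max [0.671 0.521 0.079] med [0.575 0.448 0.068]
top blackhigh [ 30 107  48  35 288] 
[... 4267 characters left out ...]
019 0.619 0.005] med [0.971 0.584 0.001]
side board [  0 271  35  32 217] min [ 0.982  0.51  -0.003] max [1.038 0.6   0.004] med [1.01e+00 5.54e-01 1.00e-03]
side board [371 283   6  10  27] min [ 0.162  0.518 -0.004] max [0.174 0.543 0.004] med [ 0.168  0.531 -0.   ]
side board [ 14 310  25  10 118] min [ 0.931  0.619 -0.002] max [0.985 0.639 0.003] med [0.954 0.629 0.   ]
side board [ 92 347  67  37 903] min [ 0.631  0.697 -0.005] max [0.771 0.776 0.006] med [0.728 0.75  0.   ]
side board [330 346  11  11  26] min [ 0.263  0.68  -0.003] max [0.283 0.703 0.004] med [0.273 0.692 0.   ]
side board [194 370  11  14  45] min [ 0.543  0.742 -0.003] max [0.56  0.769 0.003] med [0.551 0.756 0.   ]
```

View pics/crop.png

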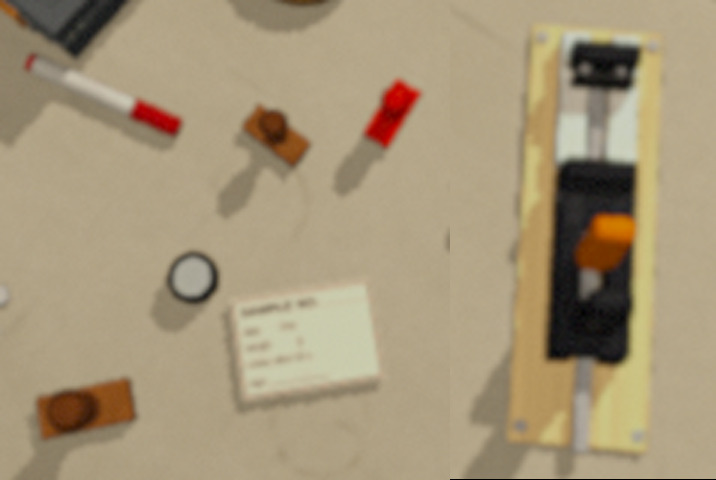

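The crop confirms the choice: the small brown stamp is at (241,205) with its knob about 64 mm up, while the larger brown one at (178,296) is 84 mm high. In the clamp crop the moving jaw is at the top and the handle is just below the orange trigger.

```bash
cat > m2.py <<'E'
from h import *
from scipy.spatial import cKDTree
z=np.load("top0.npz"); p,d=z["p"],z["d"]; P=cloud("top",d); h=cv2.cvtColor(p,cv2.COLOR_BGR2HSV); H,S,V=h[...,0],h[...,1],h[...,2]
def sh(n,u0,u1,v0,v1,f):
    z=np.load(f"{n}0.npz"); p,d=z["p"],z["d"]; P=cloud(n,d)[v0:v1,u0:u1]; h=cv2.cvtColor(p,cv2.COLOR_BGR2HSV)[v0:v1,u0:u1].astype(int)
    m=f(h[...,0],h[...,1],h[...,2],P[...,2])&(d[v0:v1,u0:u1]>0); return P[m]
def rect(q,name):
    r=cv2.minAreaRect((q[:,:2]*1000).astype(np.float32)); b=cv2.boxPoints(r); 
    e=[b[1]-b[0],b[2]-b[1]]; e=max(e,key=np.linalg.norm)
    print(name,len(q),"c",np.round(r[0],1),"size",np.round(r[1],1),"long dir deg",round(np.degrees(np.arctan2(e[1],e[0])),2),"z",np.median(q[:,2]).round(4))
# board via rays at z=.006
m=np.zeros(H.shape,bool); m[108:236,305:362]=True
mm=m&((H>15)&(H<32)&(S>75)&(V>100)&(P[...,2]<.012)&(P[...,2]>.001))
v,u=np.where(mm); q=np.array([ray("top",a,b,.006) for a,b in zip(u,v)]); rect(q,"board")
for n,b in(("top",(225,260,188,222)),("side",(240,272,200,236))):
    br=lambda H,S,V,z:((H<=16)|(H>175))&(S>110)&(V<200)&(z>.006)
    q=sh(n,*b,br); rect(q[q[:,2]<.017],n+" base"); k=q[q[:,2]>.035]; rect(k,n+" knob"); print(k.max(0)[2])
for n,b in(("top",(320,362,150,215)),("side",(215,262,135,180))):
    o=sh(n,*b,lambda H,S,V,z:(H>=5)&(H<=18)&(S>180)&(z>.05)&(z<.14)); rect(o,n+" trig all"); rect(o[o[:,2]>.1],n+" trig top"); print(np.percentile(o,[2,50,98],0).round(3))
    o=sh(n,*b,lambda H,S,V,z:(V<80)&(z>.06)&(z<.14));o=o[(o[:,0]<.52)&(o[:,0]>.44)]; rect(o,n+" handle all"); rect(o[o[:,2]>.1],n+" handle top"); 
o=sh("top",320,362,105,215,lambda H,S,V,z:(V<90)&(z>.034)&(z<.06)); o=o[o[:,0]>.44]; 
hz=o[(o[:,2]<.045)&(o[:,0]<.58)]; rect(hz,"housing"); fj=o[o[:,2]>.045]
k=fj[:,0]<.63; rect(fj[k],"fixedjaw"); rect(fj[~k],"movingjaw")
o=sh("top",330,352,113,150,lambda H,S,V,z:(V>120)&(S<60)&(z>.018)&(z<.03)); rect(o,"bed")
E
python3 m2.py
```

```text
board 2191 c [555.  131.5] size [293.4  94. ] long dir deg 0.57 z 0.006
top base 141 c [449.6 337.3] size [49.5 22.6] long dir deg 58.23 z 0.0126
top knob 74 c [448.5 337.7] size [20.6 17.2] long dir deg 89.5 z 0.0603
0.0647874550646816
side base 130 c [457.7 308.7] size [ 48.6 116.3] long dir deg -76.53 z 0.0117
side knob 72 c [449.2 342.1] size [19.7 19.9] long dir deg -42.5 z 0.0562
0.06380345925622724
top trig all 173 c [526.7 132. ] size [15.5 24.8] long dir deg -83.69 z 0.1005
top trig top 88 c [526.9 131.9] size [15.1 23.4] long dir deg -83.69 z 0.1067
[[0.52  0.12  0.052]
 [0.523 0.133 0.1  ]
 [0.534 0.144 0.11 ]]
top handle all 162 c [482.9 132.5] size [16.5 25. ] long dir deg -86.29 z 0.1043
top handle top 93 c [483.4 132.6] size [15.2 24.6] long dir deg -83.94 z 0.107
side trig all 103 c [527.  136.3] size [15.2 23.3] long dir deg -89.59 z 0.0887
side trig top 29 c [526.6 135.3] size [19. 14.] long dir deg 79.33 z 0.1061
[[0.519 0.128 0.052]
 [0.526 0.143 0.089]
 [0.534 0.148 0.109]]
side handle all 81 c [482.2 138.8] size [12.1 21.3] long dir deg -89.82 z 0.0888
side handle top 27 c [482.  138.7] size [11.5 21.5] long dir deg -87.44 z 0.1052
housing 677 c [520.8 132.6] size [115.7  48.8] long dir deg 0.42 z 0.0407
fixedjaw 137 c [529.5 129.1] size [119.5  43.7] long dir deg 4.0 z 0.0508
movingjaw 102 c [658.3 133.6] size [23.3 42.6] long dir deg -89.61 z 0.049
bed 302 c [644.8 126.8] size [88.7 41.1] long dir deg 2.86 z 0.0245
```

```bash
cat >> h.py <<'E'
from scipy.spatial.transform import Rotation as Ro
def down(a):  # tool down, finger line at a degrees in world
    a=np.radians(a); M=np.array([[-np.sin(a),np.cos(a),0],[np.cos(a),np.sin(a),0],[0,0,-1]]).T
    x,y,z,w=Ro.from_matrix(M).as_quat(); return np.array([w,x,y,z])
O=np.array([.495,.1325]); YAW=0.45
def cl(x,y,z):
    a=np.radians(YAW); return np.array([O[0]+x*np.cos(a)-y*np.sin(a),O[1]+x*np.sin(a)+y*np.cos(a),z])
def st(t=""):
    s=env.get_state(); print(t,round(s["time"],2),s["tcp_pos"].round(4),"F",s["force"].round(1),"open",round(s["opening"],4),"gf",round(float(s["gripper_force"]),1))
E
python3 - <<'E'
from h import *
q=down(58.2); print(q)
env.reach([.4495,.3375,.20],q); st("above")
print(env.movel([.4495,.3375,.102],.12,stop_force=8)); st("down")
env.grip(.015,25); st("grip")
env.movel([.4495,.3375,.23],.15); st("up")
env.reach(cl(.114,0,.23),down(90+YAW)); st("over")
for n in("top","side"):
    p,d=snap(n); np.savez(f"{n}1.npz",p=p,d=d)
a=np.load("side1.npz")["p"][90:220,150:310]; b=np.load("top1.npz")["p"][60:220,280:400]
cv2.imwrite("pics/c1.png",np.hstack([cv2.resize(a,(492,400)),cv2.resize(b,(300,400))]))
E
```

```text
[0.         0.27395922 0.96174131 0.        ]
above 1.7 [0.4488 0.3394 0.2003] F [ 0.4  0.4 -1.1] open 0.0853 gf 0.0
False
down 2.67 [0.4499 0.3379 0.1026] F [-0.4 -0.3 -0. ] open 0.0852 gf 0.0
grip 3.29 [0.4497 0.3377 0.1022] F [ 0.2 -0.3  1.8] open 0.0194 gf 24.4
up 4.29 [0.4489 0.3371 0.2291] F [-0.   0.7 -1.3] open 0.0197 gf 24.4
over 5.31 [0.6082 0.1349 0.2292] F [ 0.1  0.5 -0.1] open 0.0196 gf 24.4
```

View pics/c1.png

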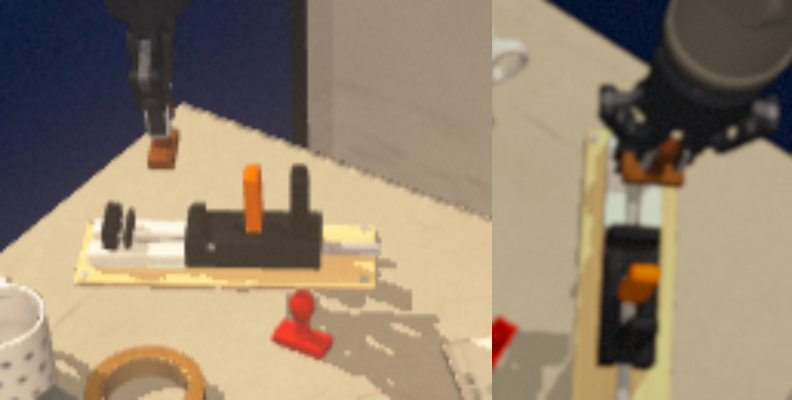

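The stamp hangs upright and square over the bed (side crop, about (163,150)), with the moving jaw's pad clear of it to the left. I'll lower it.

```bash
python3 - <<'E'
from h import *
q=down(90+YAW)
env.movel(cl(.114,0,.136),.12,rot=q); env.dwell(.2); st("near")
print(env.movel(cl(.114,0,.122),.02,stop_force=4)); st("touch")
s=env.get_state()["tcp_pos"]
env.grip(.05); st("open")
env.movel([s[0],s[1],.22],.12); st("up")
env.reach(cl(.001,0,.22),down(YAW)); st("posts")
for n in("top","side"):
    p,d=snap(n); np.savez(f"{n}2.npz",p=p,d=d); 
    P=cloud(n,d); h=cv2.cvtColor(p,cv2.COLOR_BGR2HSV).astype(int); m=(d>0)&((h[...,0]<=16)|(h[...,0]>175))&(h[...,1]>110)&(h[...,2]<200)&(P[...,0]>.57)&(P[...,0]<.65)&(abs(P[...,1]-.133)<.045)
    k=P[m&(P[...,2]>.055)&(P[...,2]<.1)]; b=P[m&(P[...,2]>.026)&(P[...,2]<.042)]
    for w,x in(("knob",k),("base",b)):
        if len(x)>5: print(n,w,len(x),cv2.minAreaRect((x[:,:2]*1000).astype(np.float32)),x[:,2].max())
a=np.load("side2.npz")["p"][90:220,150:310]; b=np.load("top2.npz")["p"][60:220,280:400]
cv2.imwrite("pics/c2.png",np.hstack([cv2.resize(a,(492,400)),cv2.resize(b,(300,400))]))
E
```

```text
near 6.54 [0.6094 0.1335 0.1369] F [-0.2 -0.7 -0.5] open 0.0195 gf 24.4
True
touch 7.07 [0.6091 0.134  0.126 ] F [-0.3  0.8  5. ] open 0.0198 gf 24.8
open 7.47 [0.6084 0.1333 0.1254] F [-0.5 -0.2 -1.2] open 0.0499 gf 0.0
up 8.4 [0.6085 0.1339 0.2192] F [ 0.1 -0.6 -0.1] open 0.0497 gf 0.0
posts 9.72 [0.4962 0.1326 0.2198] F [-0.1 -0.1 -0.5] open 0.05 gf 0.0
top knob 69 ((605.730712890625, 135.45216369628906), (15.831686019897461, 16.121688842773438), 27.165725708007812) 0.08863640528109708
top base 114 ((596.1158447265625, 137.15087890625), (45.28365707397461, 42.45923614501953), 4.235079765319824) 0.04186653908571923
side knob 61 ((607.384033203125, 138.71327209472656), (16.470491409301758, 18.925926208496094), 85.060791015625) 0.08775293533104249
side base 89 ((607.8973999023438, 136.77951049804688), (23.552879333496094, 57.16284942626953), 5.1893720626831055) 0.04166960966732828
```

View pics/c2.png

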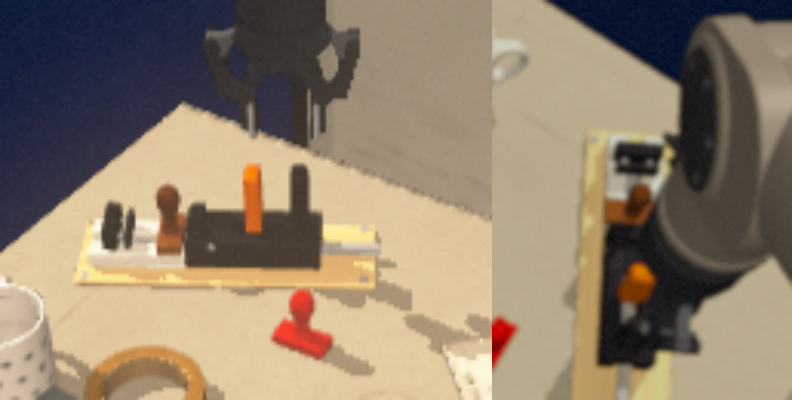

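Side crop: the stamp stands upright on the bed at (168,220), between the fixed jaw and the pad. Next is pumping.

```bash
python3 - <<'E'
from h import *
env.grip(.085); st()
env.movel(cl(.0015,0,.20),.1,rot=down(YAW))
print(env.movel(cl(.0015,0,.139),.1,stop_force=6)); st("down")
env.grip(.036,20); env.dwell(.15); st("sq1")
p,d=snap("side"); cv2.imwrite("pics/c3.png",cv2.resize(p[90:220,150:310],(640,520)))
env.grip(.085); env.dwell(.2); st("rel1")
E
```

```text
10.27 [0.496  0.1325 0.22  ] F [-0.7 -0.   0.3] open 0.0851 gf 0.0
False
down 11.38 [0.4969 0.1325 0.1394] F [-0.7  0.9 -0.1] open 0.0849 gf 0.0
sq1 12.03 [0.4965 0.133  0.1411] F [-7.8 -0.3 21.8] open 0.0413 gf 18.4
rel1 12.78 [0.4964 0.1325 0.1389] F [ 0.3  0.4 -0.3] open 0.085 gf 0.0
```

View pics/c3.png

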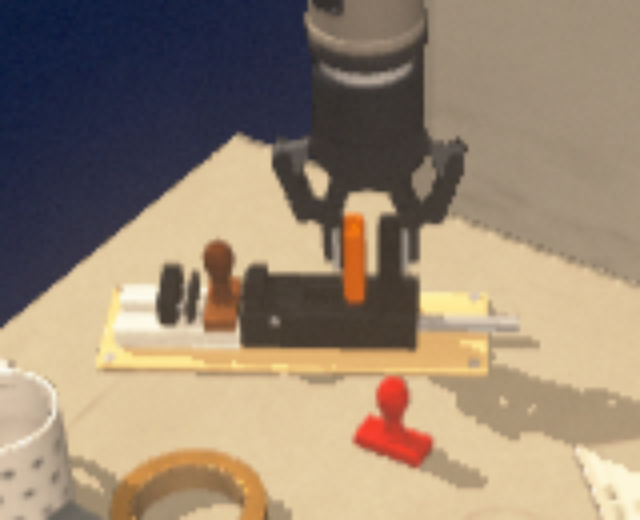

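The jaw advanced on the first full squeeze: the pad at (193,297) is now about 10 mm from the stamp at (222,300). On to the next squeeze.

```bash
python3 - <<'E'
from h import *
env.grip(.036,20); env.dwell(.3); st("sq2")
p,d=snap("side"); cv2.imwrite("pics/c4.png",cv2.resize(p[90:220,150:310],(640,520)))
E
```

```text
sq2 13.61 [0.4965 0.1328 0.1406] F [-7.3 -1.3 22. ] open 0.0419 gf 17.2
```

View pics/c4.png

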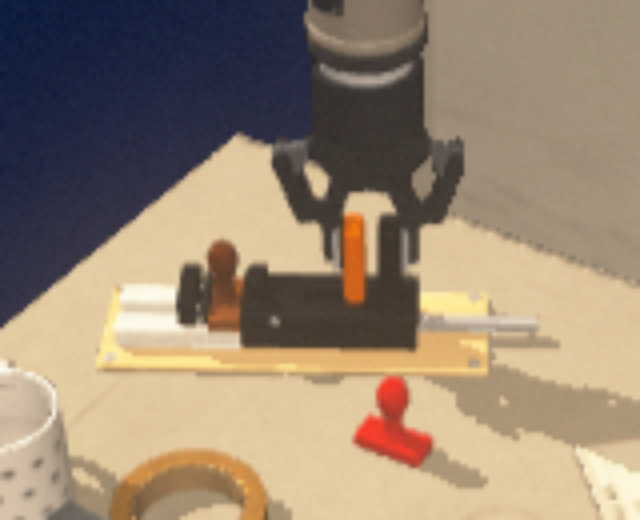

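The pad at (207,300) now touches the stamp, and the stamp is home against the fixed jaw. The trigger still bottomed out (opening 42 mm), so I'll release once and squeeze again in small steps, watching the force.

```bash
python3 - <<'E'
from h import *
env.grip(.085); env.dwell(.3); st("rel2")
for o in np.arange(.076,.035,-.003):
    env.grip(o,20); env.dwell(.1); st(f"{o:.3f}")
    s=env.get_state()
    if s["force"][0]<-17 or s["opening"]>o+.003: break
env.dwell(.3); st("hold")
p,d=snap("side"); cv2.imwrite("pics/c5.png",cv2.resize(p[90:220,150:310],(640,520)))
E
```

```text
rel2 14.46 [0.4965 0.1325 0.139 ] F [ 0.6 -0.4 -1.1] open 0.0852 gf 0.0
0.076 14.82 [0.4971 0.1325 0.1392] F [ 2.2  0.3 -1. ] open 0.0761 gf 1.4
0.073 15.13 [0.4967 0.1326 0.1392] F [ 3.3 -0.3  1.5] open 0.0727 gf 1.2
0.070 15.45 [0.4966 0.1326 0.139 ] F [ 2.2 -0.4  2. ] open 0.0702 gf 1.3
0.067 15.77 [0.4971 0.1326 0.1393] F [ 5.8 -0.1  2.7] open 0.0671 gf 2.5
0.064 16.08 [0.4979 0.1326 0.1396] F [ 6.3 -0.4  3.4] open 0.0641 gf 3.3
0.061 16.4 [0.4986 0.1326 0.1399] F [ 8.3 -1.2  4. ] open 0.0613 gf 4.0
0.058 16.72 [0.4993 0.1327 0.1403] F [9.4 0.1 5.9] open 0.0583 gf 4.6
0.055 17.03 [0.5    0.1327 0.1406] F [10.7 -0.9  6.1] open 0.0551 gf 5.2
0.052 17.35 [0.5007 0.1327 0.1409] F [11.3 -0.3  7.1] open 0.0523 gf 5.8
0.049 17.67 [0.4998 0.1327 0.1411] F [ 7.8  0.2 13.6] open 0.0493 gf 12.2
0.046 18.02 [0.4991 0.1327 0.1414] F [ 3.9 -0.9 22.2] open 0.0475 gf 17.0
0.043 18.33 [0.4991 0.1327 0.1414] F [ 3.5 -1.4 21.8] open 0.0472 gf 17.0
hold 18.63 [0.4991 0.1327 0.1414] F [ 3.7 -1.3 22.2] open 0.0476 gf 17.0
```

View pics/c5.png

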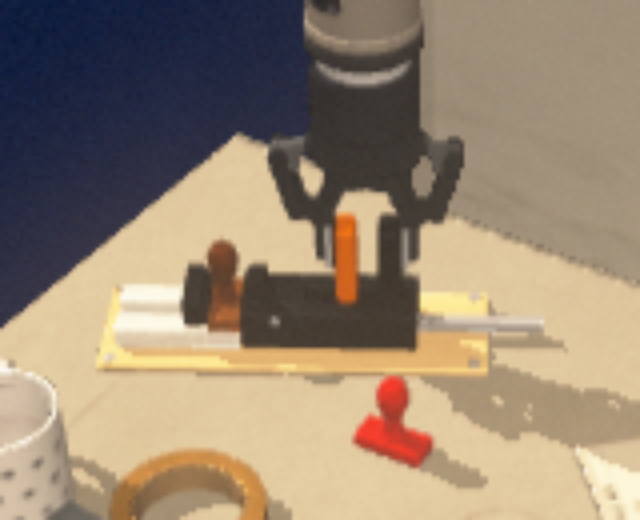

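The trigger stalled partway, at an opening of 47.5 mm (about 12.5 mm of travel) with 17 to 20 N on it. The stamp at (222,290) is upright between the pad and the fixed jaw, so I'm handing in.

```bash
python3 -c "
from h import *
st(); print(job.job_done())"
```

```text
18.68 [0.4991 0.1327 0.1414] F [ 3.5 -2.1 21. ] open 0.0474 gf 17.0
the job is handed in; nothing more can be done
None
```

The job is handed in at 18.7 s, with no verdict returned: the stamp stands clamped against the fixed jaw after two full pumps and a third held squeeze of about 17–20 N (estimated 10–13 N on the stamp), and the arm never went near the tape roll, loupe or marker.

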